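# Open the etchant jar in its stand

### The job

Set the brown etchant jar upright down into the square socket of the orange stand, so that it cannot turn, with its red cap still screwed tight. Leaving the jar down in the socket, unscrew the cap anticlockwise, stop turning once its threads let go (before half a turn), and raise it straight up a couple of centimetres so that it drips back into the jar. Finish while holding the cap still, level and centred just above the open mouth, touching nothing else, and leave the other things on the desk alone.

Things in the scene. Friction and masses are not known exactly. Their poses are not given: they have to be found in the camera images.
- cap_center (a point): Centre of the ribbed red screw cap, half-way up: round, 58 mm across, 20 mm tall, closed top with a white mark towards its edge (own +x), own z up. Screwed tight at first: this point is then 90.5 mm above the jar's underside, 5.5 mm below the plane of its mouth. The jar can be lifted by it. Right-hand thread: anticlockwise from above unscrews. Clear of the mouth, this point is over 10 mm above it.
- cap: The same cap; origin on its axis at its lower edge, z up. Turned anticlockwise it rises 18 mm per full turn (two-start thread). A springy liner keeps it tight (0.3 to 0.7 N m) for about the first 40 degrees, then it turns freely; the threads let go after about 120 degrees (6 mm of rise), after which it lifts straight off. Left part-turned, it may sink back 1 to 2 mm by the play of the thread.
- cap_mark (a point): Outer end of the white mark on top of the cap, 26 mm from its axis and 20 mm above its lower edge. Seen from the cap's middle it points along the jar's own +x when the cap is screwed tight, so it shows how far the cap has been turned on the jar.
- jar_mouth (a point): Centre of the rim of the jar's mouth, hidden under the cap at first, 96 mm above the jar's underside on its axis; own z up along the jar, own x and y square to its sides. The neck is round, 44 mm across, 50 mm over the threads.
- jar: Loose brown plastic jar, 0.27 to 0.53 kg, origin at the centre of its underside, x and y square to its sides. Square body 56 by 56 mm with 8 mm corner radius, 64 mm tall, with white labels on its four like sides; round shoulder up to 74 mm, then the neck; 100.5 mm tall with the cap on. On the bare desk it turns along with its tight cap.
- socket_floor (a point): Centre of the floor of the stand's square socket, 6 mm above the desk; own z up, x and y square to the socket's sides. The jar's underside rests here; its square body has 2.5 mm to spare on each side and can turn at most about 8 degrees either way.
- stand: Stand fixed to the desk, origin at the centre of its underside: a dark steel foot 116 mm square, 6 mm thick, with an orange socket 61 mm square inside. The socket's straight walls reach 26 mm above the desk; above them a lip flares outward to 73 mm square inside at its rim, 35 mm above the desk.
- parts_box: Loose pale grey tray of small electronic parts, 110 by 75 mm and 30 mm high; origin at the centre of its underside. To be left alone.
- mouse: Loose black and grey computer mouse, 105 by 58 mm and 35 mm high; origin at the centre of its underside. To be left alone.
- motor: Loose small motor standing on end, a grey metal cylinder 37 mm across and 55 mm tall with a thin shaft up to 69 mm; origin at the centre of its underside. To be left alone.

How it is judged:
By the outcome, as a careful person would: the job done as asked, in the order asked, and still so for the second after the job is handed in, while the arm keeps its last pose, push and grip.
It also fails if it takes over 58 s, if anything falls off the work surface, if the arm or the gripper's body presses on something with over 40 N, if the wrist force passes 120 N, or if a joint passes its speed limit or range.

### The arm

A 6-joint arm with a two-finger parallel gripper is mounted at the origin on the work surface. World frame = base frame: x ahead of the robot, y to its left, z up, the work surface at z = 0. Lengths are in m, angles in rad, forces in N, time in s.
With the tool pointing down it reaches from about 0.3 to 0.75 m from the base axis. Payload 8.5 kg.
Tool frame: the origin (TCP) lies midway between the tips of the shut fingers; the grasp point (between the pads) lies 19 mm behind it; z points along the fingers, y is the line along which they close (so a half turn about z gives the same grasp; the last joint's range is limited). The gripper opens to 85 mm and grips with 20 to 120 N. Pads are 22 mm wide; open, the fingers measure 114 mm over their backs; the gripper's body (76 mm by 85 mm) begins 54 mm behind the grasp point. The pads swing forward as they close: fully open they stand 13 mm farther back than shut.
Start: joints at [-0.215, 0.381, 1.297, -0, 1.464, -0.215], TCP at [0.55, 0, 0.231] pointing down, gripper open.
Joint ranges: [-3.11, 3.11], [-0.89, 2.33], [0.22, 2.48], [-1.42, 4.56], [0.17, 2.85], [-2.88, 2.88]. Speed limits (rad/s): [2.39, 2.39, 3.14, 3.14, 3.14, 3.14].

### API

Orientations are given as a unit quaternion [w, x, y, z].
In Python, from plant import ctrl gives the robot as it stands.
- The arm moves only by the tool send_rows, never from a script. Its argument "motion" is one flat list of numbers, 7 for each row, row after row: the shift along the tool's x, y, z in mm, then the turn, a rotation vector about the tool's x, y, z in degrees, then the closure, from -1 (fully open) to 1 (shut). In form: [tx, ty, tz, rx, ry, rz, jaw, tx, ty, tz, rx, ry, rz, jaw, ...]. A call has 1 to 8 rows; each row shifts and turns the commanded pose from where the row before left it, along the tool's axes as they then stand; what a row does not reach is not made up. A row lasts 1/12 s, in which the tool goes at most 41.7 mm and 7.16 degrees, less where a joint would pass 70% of its speed; a pose out of reach is approached as far as the arm can. A call is refused whole if a number of a shift passes 41.7 or a number of a turn 7.16, either way. A call with a gripper value outside its range is refused whole. The fingers move at their own pace and stop on an object; "squeeze" is the grip in N (left out, the last holds). Time passes only in rows, so rows that do not move let the fingers close. It gives the time, the measured TCP pose, the force, the opening and the grip force at its end, in the units of the state.
- ctrl.get_obs(): the state, without advancing time (a new reading comes with each control period).
- ctrl.grab_frame(name): name is "scene" or "side" or "wrist"; returns a dict with "img" (384x512x3 uint8, red, green, blue), "fovy" (degrees; the focal length in pixels is half the picture's height over the tangent of half this angle, whatever the lens; pixels are square), "cx", "cy" (the principal point, pixels), "k1" (the pictures are not rectified: a ray, as slopes to the right and down, at radius r is drawn at 1 + k1 r^2 times it, then the intrinsics apply), "xyz" and "rotation" of the camera in the world. Camera axes: x right, y down, z forward; pixel columns grow to the right and rows downward; lengths in m; the calibration is good to about 2 mm. A picture is of the moment at which its call begins. There is no depth.
- ctrl.job_done(): hands the job in; it is judged then, once.
Trained networks look in a picture, given as the dict that the camera call returned (one of the last four; its "shot" number tells which), for a name from the list of things; names that differ only in an ending like _2 or _b are one class to them, and where a whole thing is asked for, a point or a joint stands for the part that bears it (a point fixed in the world has none). Each returns a list of dicts, best first, with "p" (0 to 1); they miss things now and then, are a little off and sometimes report something else, mostly with a low value. They report only what shows in the picture. A call takes as long as a camera call.
- ctrl.look_for(label, picture): "point" ([column, row] in pixels, amid what is visible of it).
- ctrl.masks_of(label, picture): "pixels" (384x512 bool, what is visible of it) and "point" ([column, row] in pixels, amid what is visible of it).
- ctrl.landmark_of(label, picture): "point" ([column, row] in pixels: a listed point, or the origin of a listed thing).
The state is a dict: "clock": time; "q": joint angles; "joint_vel": joint speeds; "effort": joint torques, N m; "position": TCP position; "ee_rot": TCP orientation; "ft_force": force on the tool from outside, world axes, zero at the start; "moment": the same for the moment, N m; "opening": opening from 0.0 (shut) to 1.0 (fully open); "grip_force": force on a finger pad.
Only numpy, scipy, OpenCV 4.12 (cv2) and the standard library are available. Lean on these libraries where they do the work, as an engineer would, in place of code of your own. Each camera call takes 0.05 s, during which the arm holds its last target. There are 200 camera calls.

## Working session

There is one attempt and no reset: what is moved stays moved. The work goes in short steps, Python scripts to look and compute and a tool call to move; the robot and the scene stay as the last step left them, time stands still between calls to the robot, and variables do not carry over. Pictures are saved under pics/ and viewed, at most 10 in all, crops included, and the job is handed in when it is done.

Besides the shell and the picture viewer there is one more tool, called as name(argument=value, ...) on one line, values as JSON. send_rows: Moves the arm, as the interface text tells. Its arguments: {"type":"object","properties":{"motion":{"type":"array","items":{"type":"number"}},"squeeze":{"type":"number"}},"required":["motion"]}

```bash
ls; mkdir -p pics; cat > h.py <<'E'
import numpy as np, cv2
from scipy.spatial.transform import Rotation as R
from plant import ctrl
def K(f):
    F=192/np.tan(np.radians(f["fovy"])/2); return F
def rot(f):
    r=np.array(f["rotation"],float)
    return r.reshape(3,3) if r.size==9 else R.from_quat(r[[1,2,3,0]]).as_matrix()
def ray(f,p):
    F=K(f); d=np.array([(p[0]-f["cx"])/F,(p[1]-f["cy"])/F]); u=d.copy()
    for _ in range(20): u=d/(1+f["k1"]*(u@u))
    v=rot(f)@np.array([u[0],u[1],1]); return np.array(f["xyz"]),v/np.linalg.norm(v)
def proj(f,P):
    c=rot(f).T@(np.array(P)-np.array(f["xyz"])); u=c[:2]/c[2]; u=u*(1+f["k1"]*(u@u))
    return K(f)*u+[f["cx"],f["cy"]]
def tri(obs):
    A=np.zeros((3,3));b=np.zeros(3)
    for f,p in obs:
        o,d=ray(f,p);M=np.eye(3)-np.outer(d,d);A+=M;b+=M@o
    X=np.linalg.solve(A,b)
    return X,[np.round(np.linalg.norm(proj(f,X)-p),1) for f,p in obs]
def onz(f,p,z):
    o,d=ray(f,p); return o+d*(z-o[2])/d[2]
def save(f,n): cv2.imwrite("pics/"+n,cv2.cvtColor(f["img"],cv2.COLOR_RGB2BGR))
E
python3 - <<'E'
from h import *
fs={n:ctrl.grab_frame(n) for n in("scene","side","wrist")}
for n,f in fs.items():
    print(n,f["fovy"],f["k1"],np.round(f["xyz"],3),np.shape(f["rotation"]))
for l in["cap_center","cap_mark","cap","jar","socket_floor","stand","jar_mouth","parts_box","mouse","motor"]:
    o=[]
    for n,f in fs.items():
        r=ctrl.landmark_of(l,f)
        if r: 
            print(l,n,np.round(r[0]["point"],1),round(r[0]["p"],2))
            if r[0]["p"]>.4:o.append((f,np.array(r[0]["point"])))
    if len(o)>1: print("   ",*[np.round(x,4) for x in tri(o)])
im=np.vstack([np.hstack([fs["scene"]["img"],fs["side"]["img"]]),np.hstack([fs["wrist"]["img"],fs["wrist"]["img"]*0])])
save({"img":cv2.resize(im,(800,600))},"a.png")
print(ctrl.get_obs())
E
```

```text
pics
scene 44.991049396200985 -0.13633422160270445 [1.19  0.051 1.075] (4,)
side 56.707827346267024 -0.059097752649694975 [ 0.18  -0.521  0.673] (4,)
wrist 60.28722514782419 -0.061799173218075945 [0.55  0.072 0.372] (4,)
cap_center scene [189.4 151.1] 0.65
cap_center side [292.3 258.2] 0.72
cap_center wrist [212.8 338.4] 0.59
    [ 0.5067 -0.1759  0.0879] [0.2 1.9 3.9]
cap_mark scene [194.7 143.4] 0.68
cap_mark side [280.4 264.3] 0.77
cap_mark wrist [191.4 343.5] 0.87
    [ 0.4812 -0.1723  0.0894] [2.5 1.7 4.7]
cap scene [192.9 154.1] 0.86
cap side [286.5 261.7] 0.76
cap wrist [218.4 335.7] 0.68
    [ 0.5058 -0.1714  0.0776] [1.3 2.2 5.7]
jar scene [193.7 170.8] 0.87
jar side [288.5 281.8] 0.89
jar wrist [222.3 289.6] 0.9
    [ 0.5085 -0.1733 -0.0006] [0.9 1.1 3. ]
socket_floor scene [306.1 168.9] 0.94
socket_floor side [216.7 209. ] 0.61
socket_floor wrist [197.4  36.3] 0.6
    [0.4913 0.1294 0.0063] [2.1 3.1 2.9]
stand scene [304.7 174.7] 0.74
stand side [211.6 211.2] 0.9
stand wrist [199.6  35.5] 0.92
    [ 0.4892  0.1348 -0.0129] [1.7 1.5 1.3]
jar_mouth scene [191.2 151.2] 0.84
j
[... 468 characters left out ...]
 2.2]
{'clock': 1.65, 'q': array([-2.15299705e-01,  3.80600403e-01,  1.29737599e+00, -8.68806767e-06,
        1.46360526e+00, -2.15280575e-01]), 'joint_vel': array([ 0.00054577,  0.0012266 , -0.00011632, -0.00017256,  0.00194953,
        0.000713  ]), 'effort': array([ 1.64062944e-04, -4.48325980e+01, -2.31462693e+01, -1.88734061e-04,
        5.43548631e-04,  7.81867797e-07]), 'position': array([ 5.49989708e-01, -2.19919013e-06,  2.31330296e-01]), 'ee_rot': array([ 6.96227555e-06,  7.07113216e-01,  7.07100346e-01, -6.66874941e-07]), 'ft_force': array([0.10413478, 0.17720116, 0.02541305]), 'moment': array([0.01130487, 0.01030216, 0.02133234]), 'grip_force': 0.0, 'opening': 1.0009985216668207}
```

View pics/a.png

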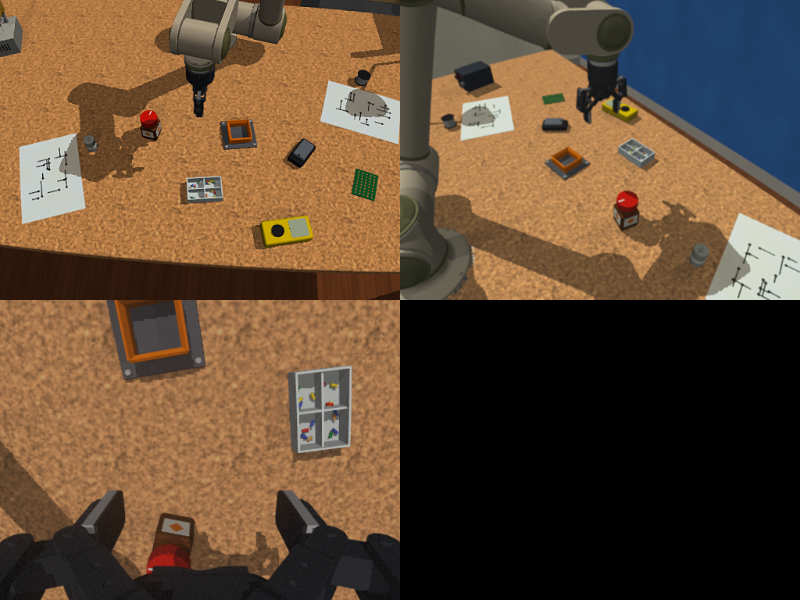

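The mosaic shows the jar at scene (150,125), the stand at (238,133) and the wrist view cutting off the stand. I'll take a full view of the stand, then one of the jar.

send_rows(motion=[30,-17,0,0,0,0,-1,30,-17,0,0,0,0,-1,0,-16,0,0,0,0,-1,0,0,0,0,0,0,-1,0,0,0,0,0,0,-1,0,0,0,0,0,0,-1])

```text
clock: 2.15
position: [0.5007, 0.0595, 0.2314]
ee_rot: [0.0, 0.707, 0.707, 0.0]
ft_force: [-0.2, 0.3, 0.4]
opening: 0.997
grip_force: 0.0
```

```bash
cat > st.py <<'E'
from h import *
import pickle,sys
f=ctrl.grab_frame("wrist")
print(ctrl.get_obs()["position"],np.round(ctrl.get_obs()["q"],3))
for l in["socket_floor","stand"]:
    r=ctrl.landmark_of(l,f)
    if r: print(l,r[0]["point"],r[0]["p"],onz(f,r[0]["point"],.006 if l!="stand" else 0))
m=ctrl.masks_of("stand",f)[0]["pixels"].astype(np.uint8)
c=max(cv2.findContours(m,0,2)[0],key=cv2.contourArea)[:,0]
print(c.min(0),c.max(0))
P=np.array([onz(f,p,.006)[:2] for p in c],np.float32)*1000
print("foot minrect",cv2.minAreaRect(P))
h=cv2.cvtColor(f["img"],cv2.COLOR_RGB2HSV)
o=((h[...,0]<22)&(h[...,1]>190)&(h[...,2]>110)&(m>0)).astype(np.uint8)
c=max(cv2.findContours(o,0,2)[0],key=cv2.contourArea)[:,0]
P=np.array([onz(f,p,.035)[:2] for p in c],np.float32)*1000
print("rim outer",cv2.minAreaRect(P))
save(f,sys.argv[1])
pickle.dump(f,open("stand.pkl","wb"))
E
python3 st.py b.png
```

```text
[0.50081559 0.05938537 0.23129528] [-0.117  0.3    1.421 -0.     1.42  -0.116]
socket_floor [249.6, 93.2] 0.98 [0.49365991 0.13254295 0.006     ]
stand [245.1, 93.5] 0.96 [0.48864335 0.13224963 0.        ]
[184  30] [305 155]
foot minrect ((490.6129150390625, 130.44923400878906), (116.56889343261719, 116.59928894042969), 8.824408531188965)
rim outer ((490.4630126953125, 130.66513061523438), (78.38815307617188, 78.3208236694336), 8.952386856079102)
```

View pics/b.png

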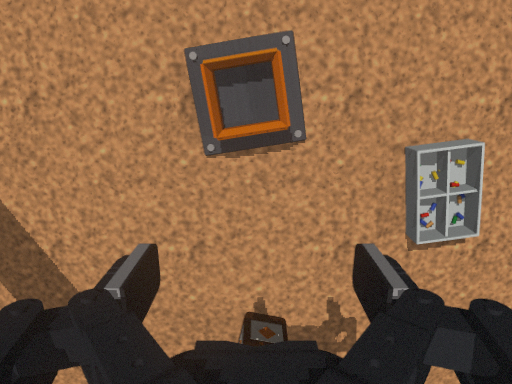

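The stand is fully in view at (245,93), centred near (0.4905, 0.1305) with a yaw of 8.9°. Next is the jar.

send_rows(motion=[-41,0,0,0,0,0,-1,-41,0,0,0,0,0,-1,-41,0,0,0,0,0,-1,-41,0,0,0,0,0,-1,-41,0,0,0,0,0,-1,-41,0,0,0,0,0,-1,-41,0,0,0,0,0,-1,-41,0,0,0,0,0,-1])

```text
clock: 3.02
position: [0.4996, -0.2706, 0.2312]
ee_rot: [-0.0, 0.707, 0.707, 0.0]
ft_force: [0.4, -0.3, -0.5]
opening: 0.999
grip_force: 0.0
```

send_rows(motion=[0,0,0,0,0,0,-1,0,0,0,0,0,0,-1,0,0,0,0,0,0,-1])

```text
clock: 3.27
position: [0.4999, -0.268, 0.231]
ee_rot: [-0.0, 0.707, 0.707, 0.0]
ft_force: [0.9, 0.5, 0.2]
opening: 1.002
grip_force: 0.0
```

```bash
cat > jar.py <<'E'
from h import *
import sys
f=ctrl.grab_frame("wrist"); s=ctrl.grab_frame("side"); g=ctrl.grab_frame("scene")
print(ctrl.get_obs()["position"],np.round(ctrl.get_obs()["q"],3))
for l in["cap_center","cap_mark","jar"]:
    o=[]
    for x in(f,s,g):
        r=ctrl.landmark_of(l,x)
        if r and r[0]["p"]>.4:o.append((x,np.array(r[0]["point"])))
        print(l,r and (np.round(r[0]["point"],1),round(r[0]["p"],2)))
    print("  tri",*[np.round(x,4) for x in tri(o)])
    if l!="jar" and o and o[0][0] is f: print("  z",onz(f,o[0][1],.0905 if l=="cap_center" else .1005))
h=cv2.cvtColor(f["img"],cv2.COLOR_RGB2HSV)
m=ctrl.masks_of("cap",f)[0]["pixels"].astype(np.uint8)
w=(m>0)&(h[...,1]<110)&(h[...,2]>120)
ys,xs=np.nonzero(w)
W=np.array([onz(f,p,.1005)[:2] for p in zip(xs,ys)])*1000
c=max(cv2.findContours(m,0,2)[0],key=cv2.contourArea)[:,0]
P=np.array([onz(f,p,.1005)[:2] for p in c],np.float32)*1000
print("cap circ",cv2.minEnclosingCircle(P),"mark",W.mean(0),len(W))
if len(W)>5:
    d=cv2.fitLine(W.astype(np.float32),2,0,.01,.01).ravel();print("mark dir",np.degrees(np.arctan2(d[1],d[0])))
save(f,sys.argv[1])
E
python3 jar.py c.png
```

```text
[ 0.50019615 -0.26690396  0.231509  ] [-0.699  0.41   1.249  0.     1.482 -0.7  ]
cap_center (array([263.6,  64.3]), 0.66)
cap_center (array([286.9, 259.4]), 0.94)
cap_center (array([193.1, 148.9]), 0.56)
  tri [ 0.5018 -0.1705  0.087 ] [5.3 1.  1.6]
  z [ 0.50571737 -0.17238804  0.0905    ]
cap_mark (array([234.5,  60. ]), 0.76)
cap_mark (array([280.9, 262.9]), 0.81)
cap_mark (array([198.7, 142.5]), 0.96)
  tri [ 0.4814 -0.1652  0.0856] [4.4 3.6 4. ]
  z [ 0.4828985  -0.16996226  0.1005    ]
jar []
jar (array([287.2, 282.8]), 0.83)
jar (array([196.2, 171.7]), 0.71)
  tri [ 0.5095 -0.1694 -0.0063] [0.3 0.2]
cap circ ((507.7435302734375, -175.46530151367188), 29.86353874206543) mark [ 489.56961712 -170.58977133] 89
mark dir -11.525863
```

View pics/c.png

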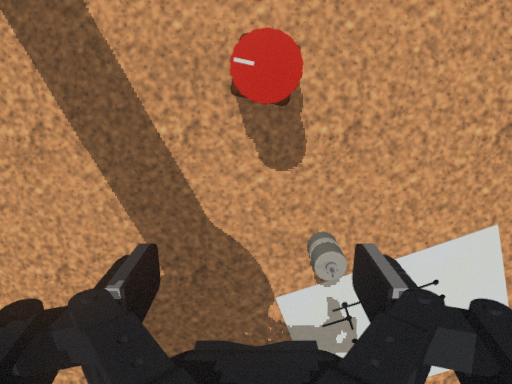

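The cap is at pixel (267,65), centred near (0.507, -0.175) and upright. Its mark shows the jar yaw at about 168.5°, so it needs about +20.4° anticlockwise to match the socket. I'll pre-rotate the gripper 40° clockwise for range and descend.

send_rows(motion=[31,7,0,0,0,0,-1,31,0,0,0,0,0,-1,30,0,0,0,0,0,-1,0,0,20,0,0,7,-1,0,0,20,0,0,7,-1,0,0,20,0,0,7,-1,0,0,20,0,0,7,-1,0,0,20,0,0,7,-1])

```text
clock: 4.58
position: [0.507, -0.1759, 0.1305]
ee_rot: [0.0, 0.888, 0.459, 0.0]
ft_force: [-0.0, -0.5, -0.3]
opening: 1.003
grip_force: 0.0
```

send_rows(motion=[0,0,0,0,0,5,-1,0,0,0,0,0,0,-1,0,0,0,0,0,0,-1])

```text
clock: 4.83
position: [0.5072, -0.1762, 0.1316]
ee_rot: [0.0, 0.906, 0.424, 0.0]
ft_force: [-0.4, -0.3, -0.0]
opening: 1.002
grip_force: 0.0
```

```bash
python3 - <<'E'
from h import *
o=ctrl.get_obs();f=ctrl.grab_frame("wrist");s=ctrl.grab_frame("side");g=ctrl.grab_frame("scene")
q=o["ee_rot"];M=R.from_quat(np.array(q)[[1,2,3,0]]).as_matrix();print(o["position"],np.round(M,3),np.round(o["q"],3))
ob=[]
for x in(f,s,g):
    m=ctrl.masks_of("cap",x); 
    if not m: print("none");continue
    m=m[0]; c=cv2.moments(m["pixels"].astype(np.uint8),True); p=np.array([c["m10"],c["m01"]])/c["m00"]; ob.append((x,p)); print(p,m["p"],c["m00"])
print(tri(ob[1:]),tri(ob))
im=np.hstack([f["img"],s["img"][150:342,180:436].repeat(2,0).repeat(2,1)])
save({"img":cv2.resize(im,(800,300))},"d.png")
E
```

```text
[ 0.50721468 -0.17615807  0.13158298] [[ 0.641  0.768  0.   ]
 [ 0.768 -0.641 -0.   ]
 [ 0.     0.001 -1.   ]] [-0.555  0.453  1.492  0.     1.196  0.141]
[256.09063112 217.97822896] 0.59 8176.0
[290.08667737 257.27447833] 0.71 623.0
[190.32258065 151.34331797] 0.69 434.0
(array([ 0.50776415, -0.17341535,  0.08935988]), [np.float64(0.1), np.float64(0.0)]) (array([ 0.50740406, -0.17395324,  0.08988644]), [np.float64(1.5), np.float64(0.1), np.float64(0.3)])
```

View pics/d.png

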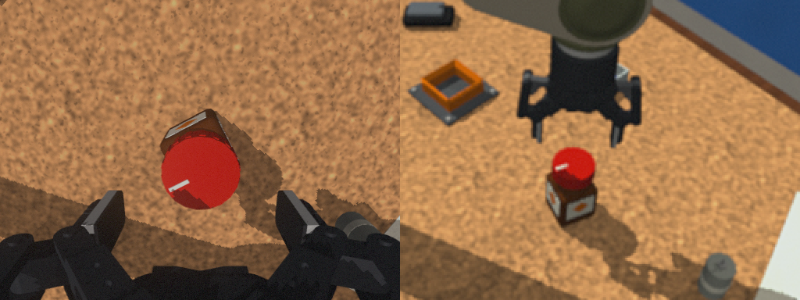

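Side and wrist views agree that the cap is at (0.5075, -0.174, 0.0895). That puts the gripper about 2 mm off in y, so I'll correct it, descend and close.

send_rows(motion=[1.5,-1.3,22,0,0,0,-1,0,0,22,0,0,0,-1,0,0,19.5,0,0,0,-1,0,0,0,0,0,0,-1,0,0,0,0,0,0,0.6,0,0,0,0,0,0,1,0,0,0,0,0,0,1,0,0,0,0,0,0,1], squeeze=60)

```text
clock: 5.8
position: [0.508, -0.1748, 0.0695]
ee_rot: [0.002, 0.906, 0.423, 0.001]
ft_force: [2.4, -1.3, 5.3]
opening: 0.668
grip_force: 63.5
```

send_rows(motion=[0,0,0,0,0,0,1,0,0,0,0,0,0,1,0,0,0,0,0,0,1,0,0,0,0,0,0,1])

```text
clock: 6.13
position: [0.508, -0.1748, 0.0695]
ee_rot: [0.002, 0.906, 0.423, 0.001]
ft_force: [1.2, -2.1, 7.2]
opening: 0.669
grip_force: 63.6
```

send_rows(motion=[0,0,-8,0,0,0,1,0,0,-16,0,0,0,1,0,0,-22,0,0,0,1,0,0,-22,0,0,0,1,0,0,-15,0,0,0,1,0,0,-7,0,0,0,1,10,-9.4,0,0,0,0,1,17,-15.9,0,0,0,0,1])

```text
clock: 6.8
position: [0.5046, -0.1375, 0.1574]
ee_rot: [-0.0, 0.907, 0.422, -0.0]
ft_force: [-0.1, -0.0, -4.7]
opening: 0.666
grip_force: 65.1
```

send_rows(motion=[23,-21.5,0,0,0,0,1,25,-23.4,0,0,0,0,1,25,-23.4,0,0,0,0,1,25,-23.4,0,0,0,0,1,25,-23.4,0,0,0,0,1,23,-21.5,0,0,0,0,1,20,-18.7,0,0,0,0,1,15,-14.1,0,0,0,0,1])

```text
clock: 7.47
position: [0.4898, 0.1133, 0.1568]
ee_rot: [-0.001, 0.906, 0.423, -0.001]
ft_force: [0.9, 0.3, -4.2]
opening: 0.666
grip_force: 65.1
```

send_rows(motion=[10,-9.4,0,0,0,0,1,5,-4.7,0,0,0,0,1,0,0,0,0,0,-4,1,0,0,0,0,0,-6,1,0,0,0,0,0,-6,1,0,0,0,0,0,-4.4,1,0,0,0,0,0,0,1,0,0,0,0,0,0,1])

```text
clock: 8.13
position: [0.4899, 0.1309, 0.1573]
ee_rot: [-0.0, 0.818, 0.575, -0.001]
ft_force: [-0.5, 0.5, -3.8]
opening: 0.669
grip_force: 65.1
```

```bash
cat > chk.py <<'E'
from h import *
import sys
o=ctrl.get_obs();fs={n:ctrl.grab_frame(n) for n in("wrist","side","scene")}
M=R.from_quat(np.array(o["ee_rot"])[[1,2,3,0]]).as_matrix();print(o["clock"],o["position"],np.round(M,3).tolist(),np.round(o["q"],3),np.round(o["ft_force"],1),np.round(o["moment"],2))
for l in["cap_center","cap_mark","jar","jar_mouth"]:
    ob=[]
    for n,x in fs.items():
        r=ctrl.landmark_of(l,x)
        if r and r[0]["p"]>.4: ob.append((x,np.array(r[0]["point"])))
        print(l,n,r and (np.round(r[0]["point"],1),round(r[0]["p"],2)))
    if len(ob)>1: print("  tri",*[np.round(x,4) for x in tri(ob)])
w=fs["wrist"]["img"];
def cr(n,p,r=96):
    c,d=np.clip(np.array(p,int),[int(r*4/3),r],[511-int(r*4/3),383-r]); return cv2.resize(fs[n]["img"][d-r:d+r,c-int(r*4/3):c+int(r*4/3)],(400,300))
P=np.array(o["position"])-[0,0,.03]
save({"img":np.vstack([np.hstack([cv2.resize(w,(400,300)),cr("side",proj(fs["side"],P),60)]),np.hstack([cr("scene",proj(fs["scene"],P),60),cr("wrist",proj(fs["wrist"],P),100)])])},sys.argv[1])
E
python3 chk.py e.png
```

```text
8.1333 [0.48985958 0.13085673 0.15731109] [[0.338, 0.941, -0.001], [0.941, -0.338, -0.0], [-0.001, -0.001, -1.0]] [ 0.027  0.377  1.536 -0.     1.23   0.372] [-0.5  0.5 -3.8] [ 0.03 -0.02 -0.01]
cap_center wrist (array([255.6, 272.8]), 0.93)
cap_center side (array([205.9, 157.9]), 0.59)
cap_center scene (array([310.7, 129.6]), 0.67)
  tri [0.4858 0.1306 0.1759] [7.5 0.6 1. ]
cap_mark wrist (array([195.7, 314.9]), 0.85)
cap_mark side (array([201.9, 160.4]), 0.59)
cap_mark scene (array([118.9, 187. ]), 0.67)
  tri [ 0.5154 -0.0603  0.1899] [309.9  67.1 125.1]
jar wrist (array([253.4, 202.8]), 0.75)
jar side (array([210.1, 185.7]), 0.87)
jar scene (array([306.6, 151.3]), 0.83)
  tri [0.4868 0.1302 0.0866] [3.6 0.3 0.9]
jar_mouth wrist []
jar_mouth side (array([204.2, 154.4]), 0.98)
jar_mouth scene (array([311.9, 128.1]), 0.77)
  tri [0.4832 0.1334 0.1837] [0.4 0.4]
```

View pics/e.png

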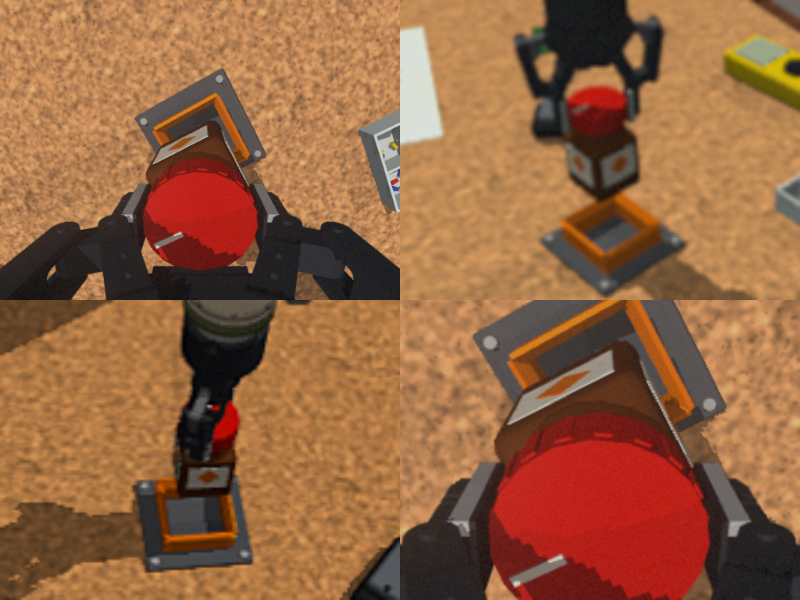

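The jar hangs upright over the socket at wrist (255,200), square with the stand in all views. I'll lower it to the lip, then slowly further.

send_rows(motion=[0,0.7,10,0,0,0,1,0,0,16,0,0,0,1,0,0,12,0,0,0,1,0,0,8,0,0,0,1,0,0,4,0,0,0,1,0,0,4,0,0,0,1,0,0,4,0,0,0,1,0,0,0,0,0,0,1])

```text
clock: 9.55
position: [0.4909, 0.1308, 0.0995]
ee_rot: [-0.0, 0.817, 0.576, -0.0]
ft_force: [0.3, 0.2, -4.3]
opening: 0.659
grip_force: 65.0
```

send_rows(motion=[0,0,4,0,0,0,1,0,0,3,0,0,0,1,0,0,3,0,0,0,1,0,0,0,0,0,0,1])

```text
clock: 9.88
position: [0.4907, 0.1308, 0.0893]
ee_rot: [-0.0, 0.817, 0.576, -0.0]
ft_force: [-0.8, -0.2, -5.4]
opening: 0.664
grip_force: 65.1
```

send_rows(motion=[0,0,4,0,0,0,1,0,0,4,0,0,0,1,0,0,2,0,0,0,1,0,0,1.5,0,0,0,1,0,0,1,0,0,0,1,0,0,1,0,0,0,1,0,0,0,0,0,0,1])

```text
clock: 10.47
position: [0.491, 0.1308, 0.0762]
ee_rot: [-0.0, 0.817, 0.576, -0.0]
ft_force: [0.7, 0.6, -4.1]
opening: 0.669
grip_force: 65.1
```

send_rows(motion=[0,0,0.6,0,0,0,1,0,0,0.6,0,0,0,1,0,0,0,0,0,0,1])

```text
clock: 10.72
position: [0.4914, 0.1308, 0.0756]
ee_rot: [0.0, 0.817, 0.576, 0.001]
ft_force: [0.6, -0.2, 0.7]
opening: 0.669
grip_force: 65.6
```

The jar is seated: the load moved to the floor at the expected height. Now I'll grip harder and unscrew, rising 0.05 mm per degree.

send_rows(motion=[0,0,0,0,0,0,1,0,0,0,0,0,-5,1,0,0,0,0,0,-5,1,0,0,-0.25,0,0,-5,1,0,0,-0.25,0,0,-5,1,0,0,-0.25,0,0,-5,1,0,0,0,0,0,0,1], squeeze=100)

```text
clock: 11.3
position: [0.4914, 0.1307, 0.0765]
ee_rot: [0.001, 0.672, 0.741, 0.0]
ft_force: [-0.4, -0.8, 5.4]
opening: 0.658
grip_force: 105.2
```

```bash
cat > mk.py <<'E'
from h import *
o=ctrl.get_obs();f=ctrl.grab_frame("wrist")
M=R.from_quat(np.array(o["ee_rot"])[[1,2,3,0]]).as_matrix()
print(o["clock"],np.round(o["position"],4),"psi",np.degrees(np.arctan2(M[1,1],M[0,1])),"q6",o["q"][5],np.round(o["ft_force"],1),np.round(o["moment"],2))
z=o["position"][2]+.031; cx=np.array(o["position"][:2])*1000
h=cv2.cvtColor(f["img"],cv2.COLOR_RGB2HSV)
m=ctrl.masks_of("cap",f)
if m:
    m=m[0]["pixels"].astype(np.uint8); m=cv2.erode(m,np.ones((9,9),np.uint8))
    ys,xs=np.nonzero((m>0)&(h[...,1]<110)&(h[...,2]>70))
    W=np.array([onz(f,p,z)[:2] for p in zip(xs,ys)])*1000
    if len(W)>5:
        a=W.mean(0)-cx; print("mark",len(W),a,np.degrees(np.arctan2(a[1],a[0])))
r=ctrl.landmark_of("cap_mark",f)
if r: a=onz(f,r[0]["point"],z)[:2]*1000-cx; print("net",r[0]["p"],a,np.degrees(np.arctan2(a[1],a[0])))
E
python3 mk.py
```

```text
11.3 [0.4914 0.1307 0.0765] psi 5.58104789178835 q6 -0.0703716431891555 [-0.4 -0.8  5.4] [-0.1   0.22  0.11]
mark 289 [-15.098228    -9.01386193] -149.1621835340346
net 0.61 [-21.26778646 -12.04185807] -150.48138459777329
```

send_rows(motion=[0,0,-0.3,0,0,-6,1,0,0,-0.3,0,0,-6,1,0,0,-0.3,0,0,-6,1,0,0,-0.3,0,0,-6,1,0,0,-0.3,0,0,-6,1,0,0,-0.3,0,0,-6,1,0,0,0,0,0,0,1])

```text
clock: 12.03
position: [0.4909, 0.1308, 0.0776]
ee_rot: [-0.0, 0.411, 0.912, -0.0]
ft_force: [0.1, -0.3, -1.0]
opening: 0.653
grip_force: 105.6
```

```bash
python3 mk.py; python3 chk.py f.png
```

```text
12.0333 [0.4909 0.1308 0.0776] psi 41.46401781369827 q6 -0.6966310434997993 [ 0.1 -0.3 -1. ] [-0.12  0.02  0.03]
mark 287 [ -6.06849732 -15.6538586 ] -111.18970934557788
net 0.56 [ -9.58746306 -23.71151012] -112.01535177441485
12.1833 [0.49095256 0.13074577 0.07762026] [[-0.658, 0.753, -0.0], [0.753, 0.658, -0.0], [0.0, -0.0, -1.0]] [ 0.027  0.482  1.638 -0.     1.022 -0.691] [ 0.1 -0.4  0.5] [-0.1   0.04  0.02]
cap_center wrist (array([251.6, 269.8]), 0.87)
cap_center side (array([209.1, 184.5]), 0.64)
cap_center scene (array([310.6, 148.7]), 0.76)
  tri [0.4859 0.1332 0.0954] [9.4 1.9 2.2]
cap_mark wrist (array([199.1, 315.1]), 0.67)
cap_mark side (array([215.4, 188.6]), 0.61)
cap_mark scene (array([303.2, 149.7]), 0.84)
  tri [0.4875 0.1083 0.0974] [18.4  2.3  4.1]
jar wrist (array([254.2, 201.4]), 0.95)
jar side (array([214.6, 210.3]), 0.82)
jar scene (array([307.6, 171.1]), 0.79)
  tri [ 0.4911  0.1329 -0.0018] [4.3 1.5 2.3]
jar_mouth wrist []
jar_mouth side (array([214.9, 181.3]), 0.82)
jar_mouth scene (array([311. , 149.2]), 0.52)
  tri [0.4958 0.1322 0.1016] [3.4 3.4]
```

View pics/f.png

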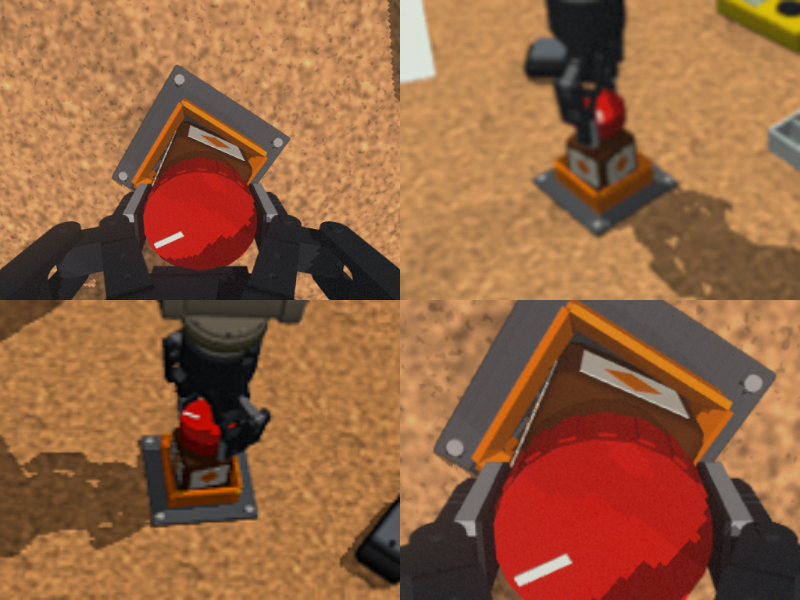

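The jar sits down in the socket. The mark has turned with the gripper (61° so far) with hardly any load. I'll continue to about 131°.

send_rows(motion=[0,0,-0.3,0,0,-6,1,0,0,-0.3,0,0,-6,1,0,0,-0.3,0,0,-6,1,0,0,-0.3,0,0,-6,1,0,0,-0.3,0,0,-6,1,0,0,-0.3,0,0,-6,1,0,0,0,0,0,0,1])

```text
clock: 13.52
position: [0.4909, 0.1307, 0.0794]
ee_rot: [-0.0, 0.108, 0.994, -0.0]
ft_force: [-0.9, -1.8, 0.6]
opening: 0.662
grip_force: 105.7
```

send_rows(motion=[0,0,-0.3,0,0,-6,1,0,0,-0.3,0,0,-6,1,0,0,-0.3,0,0,-6,1,0,0,-0.3,0,0,-6,1,0,0,-0.3,0,0,-6,1,0,0,-0.3,0,0,-6,1,0,0,0,0,0,0,1])

```text
clock: 14.1
position: [0.491, 0.1306, 0.0813]
ee_rot: [-0.0, -0.203, 0.979, -0.0]
ft_force: [-0.8, -1.5, 0.3]
opening: 0.658
grip_force: 105.7
```

```bash
python3 mk.py
```

```text
14.1 [0.491  0.1306 0.0813] psi 113.4285065841036 q6 -1.9527101401411897 [-0.8 -1.5  0.3] [-0.29  0.09 -0.02]
mark 289 [14.14433662 -9.32945676] -33.408427117840475
net 0.64 [ 18.97904304 -13.83202287] -36.084755524567605
```

send_rows(motion=[0,0,-0.7,0,0,0,1,0,0,-0.7,0,0,0,1,0,0,-0.6,0,0,0,1,0,0,0,0,0,0,1,0,0,0,0,0,0,1])

```text
clock: 14.67
position: [0.491, 0.1308, 0.0833]
ee_rot: [0.0, -0.203, 0.979, -0.0]
ft_force: [-0.8, -1.7, -0.4]
opening: 0.657
grip_force: 105.8
```

send_rows(motion=[0,0,-1,0,0,0,1,0,0,-1,0,0,0,1,0,0,0,0,0,0,1,0,0,0,0,0,0,1])

```text
clock: 15.0
position: [0.4911, 0.1308, 0.0854]
ee_rot: [0.0, -0.203, 0.979, -0.0]
ft_force: [-1.1, -2.3, 0.5]
opening: 0.659
grip_force: 105.8
```

No jar weight comes up, so the threads are free. Raising straight up about 16 mm more.

send_rows(motion=[0,0,-2,0,0,0,1,0,0,-3,0,0,0,1,0,0,-4,0,0,0,1,0,0,-4,0,0,0,1,0,0,-2,0,0,0,1,0,0,-1,0,0,0,1,0,0,0,0,0,0,1,0,0,0,0,0,0,1])

```text
clock: 15.67
position: [0.491, 0.1308, 0.1013]
ee_rot: [0.0, -0.203, 0.979, 0.0]
ft_force: [0.0, 0.2, -0.2]
opening: 0.66
grip_force: 105.8
```

```bash
python3 chk.py g.png
```

```text
15.6667 [0.49096461 0.13081137 0.1012772 ] [[-0.918, -0.397, 0.0], [-0.397, 0.918, 0.0], [-0.0, 0.0, -1.0]] [ 0.027  0.448  1.61   0.     1.083 -1.952] [ 0.   0.2 -0.2] [-0.   -0.01  0.  ]
cap_center wrist (array([254.8, 273. ]), 0.86)
cap_center side (array([209.4, 173.2]), 0.76)
cap_center scene (array([310.9, 142.6]), 0.64)
  tri [0.4884 0.1325 0.1269] [4.2 1.  1.5]
cap_mark wrist (array([199.3, 314.6]), 0.91)
cap_mark side (array([224.8, 173.5]), 0.87)
cap_mark scene (array([308. , 152.2]), 0.83)
  tri [0.5202 0.1207 0.1223] [6.5 3.2 4.1]
jar wrist (array([250.8, 190.1]), 0.81)
jar side (array([212.7, 208.1]), 0.56)
jar scene (array([304.3, 168.9]), 0.9)
  tri [0.4887 0.1286 0.0082] [2.  0.5 0.2]
jar_mouth wrist []
jar_mouth side (array([210.7, 179.8]), 0.68)
jar_mouth scene (array([309.8, 150.9]), 0.95)
  tri [0.4932 0.1353 0.1003] [0.2 0.2]
```

View pics/g.png

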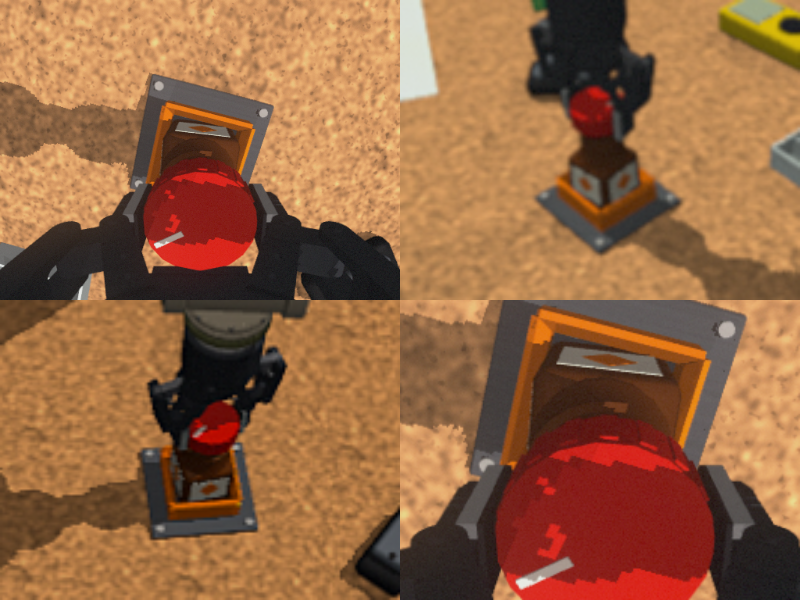

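The views show the cap at side crop (590,110), held level above the open neck. The jar is down in the socket and wrist forces are zero. Handing in.

```bash
python3 -c "
from plant import ctrl
print(ctrl.job_done())"
```

```text
the job is handed in; nothing more can be done
None
```

The job is handed in: the jar is down in the socket with its cap unscrewed (gripper turned about 133°), and the cap is held level and still about 20 mm above the open mouth (cap centre); its centring rests on the arm position and rough image estimates, not a direct measurement.

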